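Click a dust cap home on a wheel hub

ROBOT

A 6-joint arm with a two-finger parallel gripper is mounted at the origin on the work surface. World frame = base frame: x ahead of the robot, y to its left, z up, the work surface at z = 0. Lengths are in mm, angles in rad, forces in N, time in s.
With the tool pointing down it reaches from about 400 to 925 mm from the base axis. Payload 12.5 kg.
Tool frame: the origin (TCP) lies midway between the tips of the shut fingers; the grasp point (between the pads) lies 19 mm behind it; z points along the fingers, y is the line along which they close (so a half turn about z gives the same grasp; the last joint's range is limited). The gripper opens to 95 mm and grips with 3 to 60 N. Pads are 20 mm wide; open, the fingers measure 119 mm over their backs; the gripper's body (75 mm by 180 mm) begins 59 mm behind the grasp point.
Start: joints at [1.05, 0.491, 1.559, -0, 1.092, -0.106], TCP at [251.865, 572.023, 214.661] pointing down, gripper open.
Joint ranges: [-3.1, 3.1], [-0.84, 2.19], [0.05, 2.79], [-1.13, 4.28], [0.06, 2.93], [-2.69, 2.69]. Speed limits (rad/s): [2.22, 2.22, 2.79, 3.14, 3.14, 3.14].

INTERFACE

Orientations are given as [roll, pitch, yaw] about the fixed x, y, z axes, in that order (R = Rz(yaw) Ry(pitch) Rx(roll)).
In Python, from cell import readout, eyes, env gives the robot as it stands.
- The arm moves only by the tool move_arm, never from a script. Its argument "plan" is a list of rows, each a list of 3 entries, a list of its own where there are three numbers: the turn, a rotation vector about the tool's x, y, z in degrees, then the shift along the tool's x, y, z in m, then the gripper command: -1 is shut, 1 is fully open, values between are in proportion. In form: [[[ax, ay, az], [x, y, z], jaw], ...]. A call has 1 to 5 rows; each row is the pose to reach, as a shift and turn from the pose commanded when the call began, along the tool's axes at that moment; what a row does not reach only later rows make up. A row lasts 1/8 s, in which the tool goes at most 62.5 mm and 10.7 degrees, less where a joint would pass 70% of its speed; a pose out of reach is approached as far as the arm can. A call with a gripper value outside its range is refused whole. The fingers move at their own pace and stop on an object; the grip force is fixed at half the most. Time passes only in rows, so rows that repeat a pose let the fingers close. It gives the time, the measured TCP pose, the force, the opening and the grip force at its end, in the units of the state.
- readout.state(): the state, without advancing time (a new reading comes with each control period).
- eyes.read_camera(name): name is "scene" or "top"; returns a dict with "img" (400x640x3 uint8, red, green, blue), "K" (3x3 intrinsics, pixels), "extrinsics" (4x4, takes a point from camera to world coordinates). Camera axes: x right, y up, looking along -z (the intrinsics and any distortion apply to the point x, -y, -z); pixel columns grow to the right and rows downward; lengths in mm; the calibration is good to about 2 mm. A picture is of the moment at which its call begins. There is no depth.
- env.job_done(): hands the job in; it is judged then, once.
Trained networks look in a picture, given as the dict that the camera call returned (one of the last four; its "shot" number tells which), for a name from the list of things; names that differ only in an ending like _2 or _b are one class to them, and where a whole thing is asked for, a point or a joint stands for the part that bears it (a point fixed in the world has none). Each returns a list of dicts, best first, with "score" (0 to 1); they miss things now and then, are a little off and sometimes report something else, mostly with a low value. They report only what shows in the picture. A call takes as long as a camera call. They do not tell look-alikes from the thing itself.
- eyes.cut_out(picture, name): "mask" (400x640 bool, what is visible of it) and "uv" ([column, row] in pixels, amid what is visible of it).
The state is a dict: "t": time; "joints": joint angles; "qvel": joint speeds; "tau": joint torques, N m; "eef_pos": TCP position; "tcp_rot": TCP orientation; "ft_force": force on the tool from outside, world axes, zero at the start; "moment": the same for the moment, N m; "opening": opening from 0.0 (shut) to 1.0 (fully open); "grip_force": force on a finger pad.
Only numpy, scipy, OpenCV 4.12 (cv2) and the standard library are available. Lean on these libraries where they do the work, as an engineer would, in place of code of your own. Each camera call takes 0.05 s, during which the arm holds its last target. There are 200 camera calls.

TASK

Fit the new red dust cap to the wheel hub that is clamped at a slant in the vise: first set the cap loosely in the hub's mouth, spigot in and dome out, and let go of it; then put the cup driver squarely over its dome and press along the hub's axis until the cap clicks fully home, its rim flush on the hub's face. Push it home with the driver only, never with the bare gripper. Then stand the driver upright in its black tray again and leave the hub's slant, the old silver cap, the grease tin and the hammer as they are.

Things in the scene. Friction and masses are not known exactly. Their poses are not given: they have to be found in the camera images.
- hub_mouth (a point): Centre of the open outer end face (75 mm across) of the dark cast-iron wheel hub held in the vise. z is the hub's axis, out of the mouth: it leans 23 to 39 degrees from vertical, roughly towards the robot; slant and heading differ each time. Bore 53 mm wide, 31 mm deep. 38 mm below the face is a flange 132 mm across whose four studs end 14 mm below the face, 52 mm off the axis.
- hub_seat (a point): Point on the hub's axis, 5.5 mm out from hub_mouth, same axes: where cap_c lies when the cap is home. Four brass spring clips in the bore, 8 mm below the face, catch the cap's groove. A cap set loosely in the mouth rests on them by its taper, cap_c then 9 to 14 mm out from here; a push of about 9 to 18 N along the axis snaps it in. The hub does not give under 40 N.
- vise: Grey bench vise, fixed, origin on the bench under the point where it grips the hub. Jaws 120 mm high and 100 mm wide along its x; it runs 180 mm to its -y side (screw with upright bar) and 115 mm to its +y side. The hub leans towards its -x.
- cap_c (a point): Half-way up, on the axis, of the NEW dust cap: red plastic, 59 mm tall, 70 g; z points out of its dome. Dome 50 mm across, straight from the rim to 17 mm above this point, then rounded to its top, 30 mm above. Rim 66 mm across, from 0.5 to 5.5 mm below this point. Below it the spigot, 24 mm long, 50 mm across, tapering to 38 mm at its tip. Stands dome up in the blue tray; grip it by the dome.
- driver_c (a point): Half-way up, on the axis, of the cup driver (108 mm tall, 350 g); z from cup to handle. Aluminium cup 66 mm across, flat top 10 mm below this point. Black handle 30 mm across with a yellow band near its end, from the cup's top to 54 mm above this point; grip it just above the cup so that the fingertips push on the cup's top. Stands on its lip in the black tray.
- driver_lip (a point): Centre of the open lower lip of the driver's cup, 54 mm below driver_c, same axes. The cup is 34 mm deep and 56 mm wide inside: it passes over the cap's dome with 3 mm to spare all round, and its lip bears on the top of the cap's rim (this point is then 0.5 mm below cap_c on the axis).
- tool_tray: Black rubber-lined steel tray of the driver, fixed, 170 mm along its x, 150 mm along its y, walls 5 mm thick and 16 mm high; origin under its centre on the bench; the floor is 5 mm above it.
- parts_tray: Blue parts tray, fixed, 250 mm along its x, 130 mm along its y, walls 18 mm high, floor 4 mm thick; origin under its centre. Holds the red new cap and the silver old cap, about 112 mm apart along its x.
- old_cap_c (a point): Half-way up the OLD dust cap, silver with a dark band, same shape as the new one, in the blue tray; to be left alone.
- grease_c (a point): Half-way up a grease tin with yellow label, 66 mm diameter, 85 mm tall, on the bench between robot and vise; to be left alone.
- hammer_grip (a point): Point on the wooden handle of a hammer, 260 mm long and up to 30 mm high, that lies across the bench between robot and vise; to be left alone.
There are look-alikes about, which are no part of the job. Several things look just like the tool_tray: the one meant starts farthest to the robot's left.

How it is judged (in metres and radians):
On the way, in this order (a step that is already met when the one before it is completed fails the run):
1. the red cap stands loosely in the hub's mouth, started but still proud, and is let go (z of cap_c in the frame of hub_mouth between 0.0115 and 0.026 m and x of cap_c in the frame of hub_mouth between -0.006 and 0.006 m and y of cap_c in the frame of hub_mouth between -0.006 and 0.006 m and angle between the z axis of cap_c and the z axis of hub_mouth, either way round below 0.2 rad and contact force between the fingers and cap below 0.05 N), for 0.2 s.
2. the driver's cup is squarely over the dome and pushes on the cap while it is still proud (z of cap_c in the frame of hub_mouth between 0.0115 and 0.026 m and x of driver_c in the frame of hub_mouth between -0.012 and 0.012 m and y of driver_c in the frame of hub_mouth between -0.012 and 0.012 m and angle between the z axis of driver_c and the z axis of hub_mouth, either way round below 0.14 rad and contact force between driver and cap above 1.5 N), for 0.02 s.
3. the cap has clicked fully home, rim flush, under the driver held square (z of cap_c in the frame of hub_mouth between 0.002 and 0.0078 m and x of cap_c in the frame of hub_mouth between -0.004 and 0.004 m and y of cap_c in the frame of hub_mouth between -0.004 and 0.004 m and angle between the z axis of cap_c and the z axis of hub_mouth, either way round below 0.06 rad and x of driver_c in the frame of hub_mouth between -0.012 and 0.012 m and y of driver_c in the frame of hub_mouth between -0.012 and 0.012 m and angle between the z axis of driver_c and the z axis of hub_mouth, either way round below 0.14 rad and contact force between driver and cap above 1 N), for 0.05 s.
4. the driver stands upright in its black tray, let go (x of driver_c in the frame of tool_tray between -0.055 and 0.055 m and y of driver_c in the frame of tool_tray between -0.045 and 0.045 m and height (world z) of driver_c between 0.054 and 0.063 m and angle between driver_c's own z axis and vertical below 0.06 rad and contact force between the fingers and driver below 0.05 N and linear speed of driver below 0.02 m/s), for 0.2 s.
At the end, for the whole second after the job is handed in: The red cap is home in the hub: its rim within about 2 mm of the hub's face, centred and straight within 0.06 rad; the driver stands upright (within 0.06 rad) on the floor of its black tray, let go and at rest; the bystanders are where they were (all of step 4 and z of cap_c in the frame of hub_mouth between 0.002 and 0.0078 m and x of cap_c in the frame of hub_mouth between -0.004 and 0.004 m and y of cap_c in the frame of hub_mouth between -0.004 and 0.004 m and angle between the z axis of cap_c and the z axis of hub_mouth, either way round below 0.06 rad and contact force between the fingers and cap below 0.05 N); the robot touches nothing.
It fails at once if the cap is pushed home by the gripper itself (z of cap_c in the frame of hub_mouth below 0.0105 m and x of cap_c in the frame of hub_mouth between -0.01 and 0.01 m and y of cap_c in the frame of hub_mouth between -0.01 and 0.01 m and contact force between the fingers and cap above 3 N).
It fails at once if the hub is wrenched round in the vise (distance of hub_mouth from where it was at the start of the episode above 0.008 m).
It fails at once if the old cap is disturbed (distance of old_cap_c from where it was at the start of the episode above 0.025 m).
It fails at once if the grease tin is disturbed (distance of grease_c from where it was at the start of the episode above 0.025 m).
It fails at once if the hammer is disturbed (distance of hammer_grip from where it was at the start of the episode above 0.025 m).
It also fails if it takes over 66 s, if anything falls off the work surface, if the arm or the gripper's body presses on something with over 40 N, if the wrist force passes 120 N, or if a joint passes its speed limit or range.

## Working session

There is one attempt and no reset: what is moved stays moved. The work goes in short steps, Python scripts to look and compute and a tool call to move; the robot and the scene stay as the last step left them, time stands still between calls to the robot, and variables do not carry over. Pictures are saved under pics/ and viewed, at most 14 in all, crops included, and the job is handed in when it is done.

Besides the shell and the picture viewer there is one more tool, called as name([rows], argument=value, ...), one row to a line, values as JSON. move_arm: Moves the arm, as the interface text tells. Its arguments: {"type":"object","properties":{"plan":{"type":"array","items":{"type":"array"}}},"required":["plan"]}

```bash
ls; mkdir -p pics; cat > h.py <<'E'
import numpy as np, cv2
from cell import readout, eyes, env
from scipy.spatial.transform import Rotation as R
def cam(n):
    return eyes.read_camera(n)
def save(p,f): cv2.imwrite('pics/'+f,cv2.cvtColor(p['img'],cv2.COLOR_RGB2BGR))
def proj(p,X):
    E=np.array(p['extrinsics'],float);X=np.atleast_2d(X)
    c=(X-E[:3,3])@E[:3,:3]; c=c*[1,-1,-1]
    q=c@np.array(p['K']).T
    return q[:,:2]/q[:,2:]
def ray(p,uv):
    E=np.array(p['extrinsics'],float)
    d=np.linalg.inv(p['K'])@[uv[0],uv[1],1]; d=E[:3,:3]@(d*[1,-1,-1])
    return E[:3,3],d/np.linalg.norm(d)
def atz(p,uv,z):
    o,d=ray(p,uv); return o+d*(z-o[2])/d[2]
E
python3 - <<'E'
from h import *
print(readout.state())
for n in('scene','top'):
    p=cam(n);save(p,n+'0.png');print(n,[k for k in p],p['K'],p['extrinsics'])
    for t in ['hub_mouth','vise','cap_c','driver_c','tool_tray','parts_tray','old_cap_c','grease_c','hammer_grip']:
        try: print(t,[(round(float(d['score']),2),np.round(d['uv']).tolist(),int(d['mask'].sum())) for d in eyes.cut_out(p,t)])
        except Exception as e: print(t,e)
E
```

```text
pics
{'t': 0.0, 'joints': array([ 1.05039660e+00,  4.91580649e-01,  1.55945305e+00, -5.17368942e-06,
        1.09169009e+00, -1.05605392e-01]), 'qvel': array([-0.00076943, -0.0006941 ,  0.00142751,  0.00108866,  0.00019958,
       -0.00137082]), 'tau': array([ 5.45985167e-04, -6.12622404e+01, -2.58175099e+01,  6.93281461e-02,
        4.83189616e-02, -3.62909975e-05]), 'eef_pos': array([251.73804378, 571.79486444, 214.04740614]), 'tcp_rot': array([-3.14046734e+00, -1.14668531e-04,  2.72680064e+00]), 'ft_force': array([0.48101927, 0.11807746, 0.31088785]), 'moment': array([-0.02160255,  0.03481132,  0.06329415]), 'grip_force': 0.0, 'opening': 1.0012660415426076}
scene ['img', 'K', 'extrinsics', 'shot'] [[389.37852972   0.         321.23346113]
 [  0.         389.37852972 197.81313485]
 [  0.           0.           1.        ]] [[ 1.12396352e-01 -7.28666963e-01  6.75582354e-01  1.37919460e+03]
 [ 9.93650785e-01  7.89874263e-02 -8.01193141e-02 -2.05563215e+02]
 [ 5.01778590e-03  6.80298055e-01  7.32918398e-01  1.05083502e+03]
 [ 0.00000000e+00  0.00000000e+00  0.00000000e+00  1.00000000e
[... 661 characters left out ...]
02  9.94572778e-01 -1.03026051e-01  3.87589017e+02]
 [-9.99893020e-01 -1.42476101e-02  3.30966351e-03 -1.06309017e+02]
 [ 1.82382624e-03  1.03063062e-01  9.94673152e-01  1.50456641e+03]
 [ 0.00000000e+00  0.00000000e+00  0.00000000e+00  1.00000000e+00]]
hub_mouth [(0.88, [276.0, 171.0], 1377)]
vise []
cap_c [(0.76, [184.0, 192.0], 281), (0.17, [183.0, 206.0], 2340)]
driver_c [(0.75, [384.0, 202.0], 353), (0.51, [186.0, 221.0], 288)]
tool_tray [(0.77, [460.0, 220.0], 2265), (0.75, [388.0, 213.0], 1902), (0.72, [420.0, 146.0], 2118)]
parts_tray [(0.81, [187.0, 208.0], 2318)]
old_cap_c [(0.51, [188.0, 220.0], 327)]
grease_c [(0.93, [238.0, 222.0], 366)]
hammer_grip [(0.72, [296.0, 240.0], 697)]
```

```bash
python3 - <<'E'
import cv2
a=cv2.imread('pics/scene0.png');b=cv2.imread('pics/top0.png')
cv2.imwrite('pics/sc.png',cv2.resize(a[150:310,200:480],None,fx=2.85,fy=2.85,interpolation=cv2.INTER_CUBIC))
cv2.imwrite('pics/tc.png',cv2.resize(b[100:300,140:520],None,fx=2.1,fy=2.1,interpolation=cv2.INTER_CUBIC))
E
```

```text
(no output)
```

View pics/sc.png

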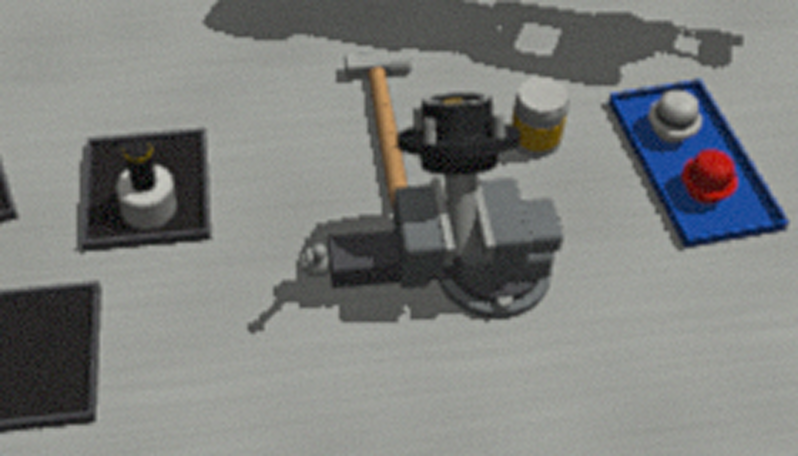

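View pics/tc.png

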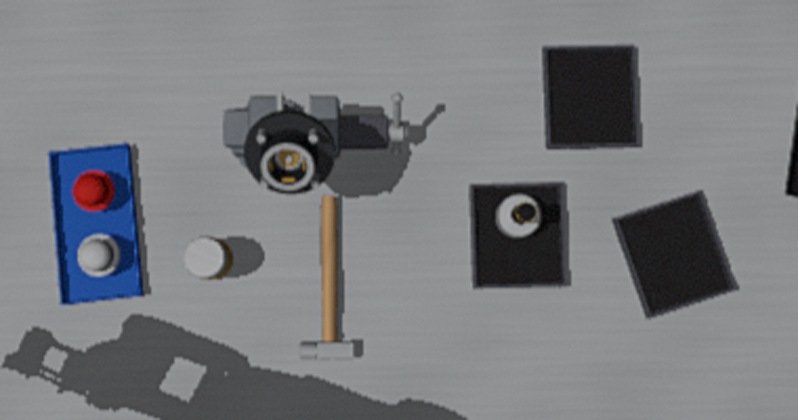

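The scene view shows the driver in a black tray (scene px ~250,218), the hub (~362,195) with the grease tin and hammer nearby, and the red cap at ~450,209. In the top view the driver's tray is the leftmost, so it is the one meant. Next I'll zoom in on the hub.

```bash
python3 - <<'E'
import cv2,numpy as np
a=cv2.imread('pics/scene0.png');b=cv2.imread('pics/top0.png')
f=lambda i,r,c:cv2.resize(np.clip(i[r:r+60,c:c+40+20].astype(float)**.6*9,0,255).astype(np.uint8),(400,400),interpolation=cv2.INTER_CUBIC)
cv2.imwrite('pics/hub.png',np.hstack([f(a,170,332),f(b,140,248)]))
E
```

```text
(no output)
```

View pics/hub.png

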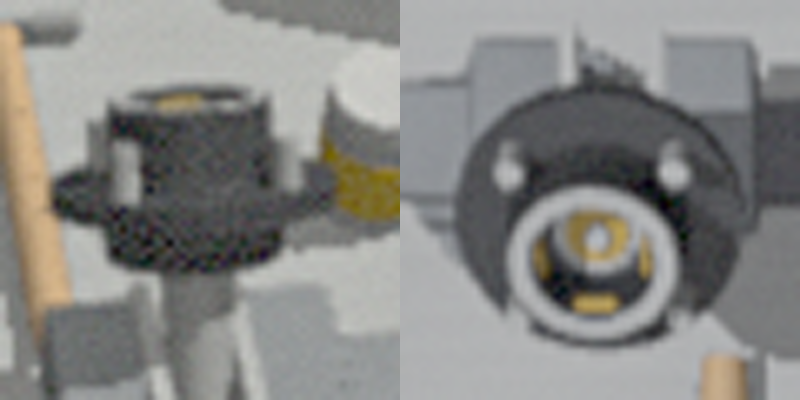

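```bash
cat > hubfit.py <<'E'
from h import *
from scipy.optimize import least_squares
import pickle
S=cam('scene');T=cam('top')
A=lambda x,y:np.array([332+(x+.5)/6.667-.5,170+(y+.5)/6.667-.5])
B=lambda x,y:np.array([248+(x-400+.5)/6.667-.5,140+(y+.5)/6.667-.5])
th=np.linspace(0,2*np.pi,360,endpoint=False)
def fr(p):
    z=np.array([np.sin(p[3])*np.cos(p[4]),np.sin(p[3])*np.sin(p[4]),np.cos(p[3])])
    x=np.cross([0,1,0],z);x/=np.linalg.norm(x); return np.c_[x,np.cross(z,x),z],p[:3]
def circ(p,r,h):
    M,o=fr(p); return o+np.c_[r*np.cos(th),r*np.sin(th),0*th+h]@M.T
def res(p):
    f=proj(T,circ(p,37.5,0)); l=B(507,262)[0],B(681,262)[0],B(594,186)[1],B(594,340)[1]
    r=[f[:,0].min()-l[0],f[:,0].max()-l[1],f[:,1].min()-l[2],f[:,1].max()-l[3]]
    g=proj(T,circ(p,66,-38)); r+=[g[:,0].min()-B(456,0)[0],g[:,0].max()-B(742,0)[0],g[:,1].min()-B(0,86)[1]]
    s=proj(S,circ(p,37.5,0)); r+=[s[:,0].min()-A(107,0)[0],s[:,0].max()-A(271,0)[0],s[:,1].min()-A(0,85)[1]]
    g=proj(S,circ(p,66,-38)); r+=[g[:,0].min()-A(50,0)[0],g[:,0].max()-A(336,0)[0]]
    M,o=fr(p)
    for k,(u,v) in ((0,(508,170)),(1,(676,170))):
        a=p[5]+k*np.pi/2
        q=o+M@[52*np.cos(a),52*np.sin(a),-14]
        r+=list(.7*(proj(T,q)[0]-B(u,v)))
    return np.array(r)
best=min((least_squares(res,[420,20,200,.5,np.pi,a]) for a in np.arange(8)*np.pi/4),key=lambda s:s.cost)
p=best.x;print(best.cost,np.round(p,3),np.round(np.degrees(p[3:]),1));print(np.round(best.fun,2))
print('axis',fr(p)[0][:,2]); print('sd',np.sqrt(np.diag(np.linalg.inv(best.jac.T@best.jac)))*.4)
np.save('hub.npy',p)
def rend(P,f,r,c):
    i=P['img'][r:r+60,c:c+60].astype(float)**.6*9
    i=cv2.resize(np.clip(i,0,255).astype(np.uint8)[:,:,::-1],(400,400),interpolation=cv2.INTER_CUBIC)
    M,o=fr(p)
    for q in (proj(P,circ(p,37.5,0)),proj(P,circ(p,66,-38)),proj(P,circ(p,26.5,0))):
        cv2.polylines(i,[np.round(((q-[c,r])+.5)*6.667-.5).astype(int).reshape(-1,1,2)],True,(0,0,255),1)
    return i
cv2.imwrite('pics/fit.png',np.hstack([rend(S,0,170,332),rend(T,0,140,248)]))
# small items: cap, driver, trays
def tri(a,b):
    (o1,d1),(o2,d2)=ray(S,a),ray(T,b)
    m=np.linalg.lstsq(np.c_[d1,-d2],o2-o1,rcond=None)[0]; u,v=o1+m[0]*d1,o2+m[1]*d2
    return (u+v)/2,np.linalg.norm(u-v)
def msk(P,n): return eyes.cut_out(P,n)
for n in('cap_c','driver_c','old_cap_c','grease_c'):
    a,b=msk(S,n),msk(T,n)
    for A_,P in((a,S),(b,T)):
        for d in A_[:1]:
            ys,xs=np.where(d['mask']);print(n,d['score'],xs.min(),xs.max(),ys.min(),ys.max(),np.array(d['uv']).round(1))
    if a and b: print(n,tri(a[0]['uv'],b[0]['uv']))
for n in('parts_tray','tool_tray'):
    for d in msk(T,n):
        c,_=cv2.findContours(d['mask'].astype(np.uint8),0,2);q=cv2.boxPoints(cv2.minAreaRect(max(c,key=cv2.contourArea)))
        w=np.array([atz(T,u,17)[:2] for u in q]);print(n,w.round(),w.mean(0).round(1))
E
python3 hubfit.py
```

```text
3.0875561565968956 [570.944  10.172 181.021   2.825   2.728   2.307] [161.9 156.3 132.2]
[ 0.56 -0.75 -0.26 -0.85 -1.39  0.52  0.7   0.06 -0.09  0.09 -1.2   0.19
  0.35  0.26 -0.29  0.22]
axis [-0.28508439  0.1251246  -0.95030034]
sd [0.60147538 0.58540396 1.85769913 0.04798817 0.08643062 0.02678081]
cap_c 0.84 440 458 203 219 [449.4 209. ]
cap_c 0.86 175 194 181 199 [181.8 187.1]
cap_c (array([562.58127971, 332.34984995,  58.24091631]), np.float64(4.774933646897163))
driver_c 0.6 242 261 199 229 [251.5 216.6]
driver_c 0.68 376 396 192 212 [385.  201.8]
driver_c (array([ 506.42924481, -339.63638329,   37.85967158]), np.float64(0.4573317854398852))
old_cap_c 0.57 428 445 181 199 [437.8 192.4]
old_cap_c 0.69 176 197 211 231 [187.8 223.1]
old_cap_c (array([446.85683972, 330.10626913,  18.43962508]), np.float64(10.838348493124743))
grease_c 0.55 381 398 177 204 [389.4 188.5]
grease_c 0.62 228 251 212 232 [237.3 222.8]
grease_c (array([442.66376333, 150.87029984,  55.27815679]), np.float64(0.8104833748034582))
parts_tray [[623. 419.]
 [637. 282.]
 [388. 252.]
 [375. 387.]] [505.8 334.9]
tool_tray [[ 561. -269.]
 [ 562. -423.]
 [ 389. -421.]
 [ 388. -269.]] [ 475.1 -345.5]
tool_tray [[ 791. -400.]
 [ 789. -552.]
 [ 611. -544.]
 [ 613. -394.]] [ 701.1 -472.5]
tool_tray [[ 501. -496.]
 [ 552. -646.]
 [ 383. -697.]
 [ 334. -549.]] [ 442.5 -597. ]
```

View pics/fit.png

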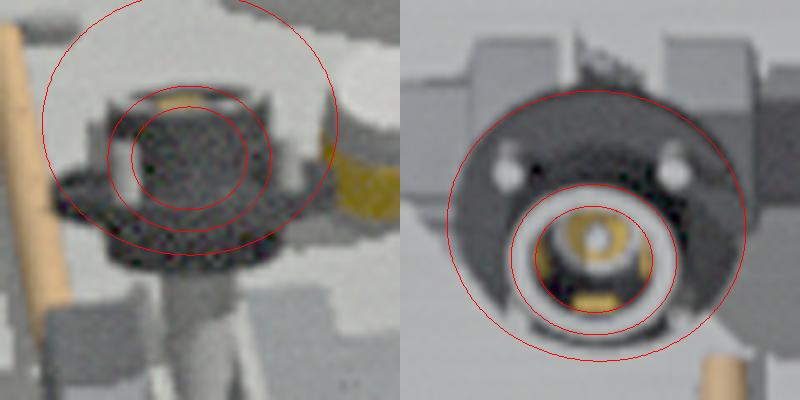

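The fit took the wrong mirror branch, because the ellipse in the scene view is far too open. I'll bound the tilt and add the row where the scene face ends.

```bash
python3 - <<'E'
s=open('hubfit.py').read()
s=s.replace("least_squares(res,[420,20,200,.5,np.pi,a])","least_squares(res,[560,15,220,.5,np.pi,a],bounds=([0,-300,50,.35,1.5,-9],[900,300,400,.75,4.8,9]),loss='soft_l1')")
s=s.replace("s[:,1].min()-A(0,85)[1]]","s[:,1].min()-A(0,84)[1],s[:,1].max()-A(0,112)[1]]")
s=s.split('# small items')[0]
open('hubfit.py','w').write(s)
E
python3 hubfit.py
```

```text
29.27669284005349 [567.182   6.582 216.302   0.75    3.193   2.245] [ 43.  182.9 128.6]
[ 0.39 -0.22 -0.09 -2.38 -0.86  0.09 -0.38 -0.61 -0.39  0.74 -0.56 -0.12
  0.61  0.25 13.65 -0.35 14.58]
axis [-0.68073645 -0.03506121  0.73168887]
sd [0.94820121 0.68809732 1.5791194  0.05723174 0.02823611 0.03794291]
```

View pics/fit.png

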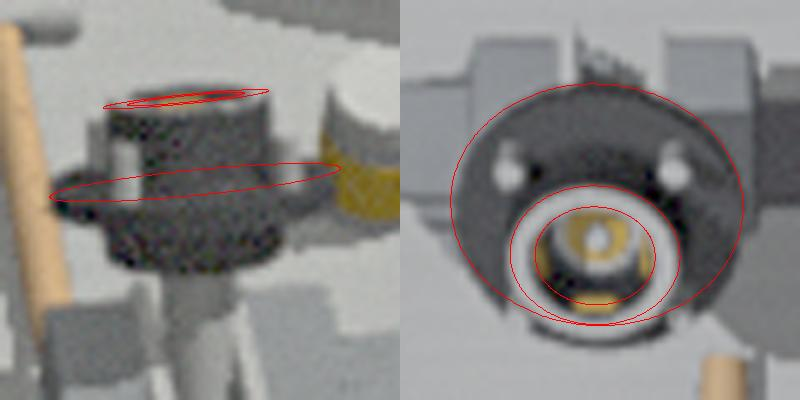

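The stud order was reversed. I'll fix that.

```bash
sed -i 's|a=p\[5\]+k\*np.pi/2|a=p[5]-k*np.pi/2|' hubfit.py; python3 hubfit.py
```

```text
1.0422187235174483 [565.312   7.828 214.845   0.623   3.142   0.763] [ 35.7 180.   43.7]
[ 0.07 -0.62 -0.18 -0.85 -0.54  0.18  0.45 -0.37 -0.1  -0.09  0.11 -0.54
  0.09  0.02  0.18 -0.11  0.28]
axis [-5.83706538e-01 -4.17674953e-04  8.11964595e-01]
sd [0.60498295 0.63177789 1.20427859 0.02390888 0.0376745  0.0259872 ]
```

View pics/fit.png

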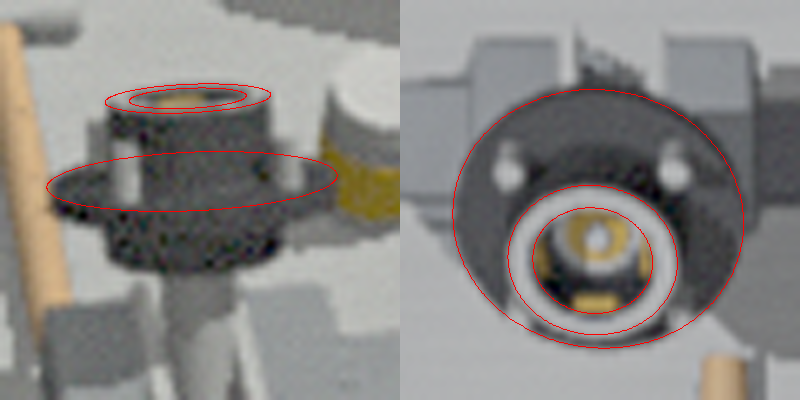

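The fit now overlays well: mouth (565, 8, 215), tilt about 36°, heading about 180°. Next come cap and driver positions from the silhouettes, plus a move helper.

```bash
cat >> h.py <<'E'
def Rtool(zdir,ydir):
    z=np.array(zdir,float);z/=np.linalg.norm(z);y=np.array(ydir,float);y-=z*(y@z);y/=np.linalg.norm(y)
    return np.c_[np.cross(y,z),y,z]
def goto(pos,Rm,show=True):
    s=readout.state();R0=R.from_euler('xyz',s['tcp_rot']).as_matrix()
    rv=R.from_matrix(R0.T@Rm).as_rotvec(degrees=True);sh=R0.T@(np.array(pos)-s['eef_pos'])/1000
    print('turn',rv.round(2).tolist(),'shift',sh.round(4).tolist());return s
def st():
    s=readout.state();print({k:np.round(s[k],3).tolist() for k in('t','joints','eef_pos','tcp_rot','ft_force','opening','grip_force')})
def fitrev(prof,views,x0):
    "prof: (r,z world) circles of an upright thing; views: (pic,mask); fit x,y to mask extents"
    from scipy.optimize import least_squares
    t=np.linspace(0,2*np.pi,60)
    def f(q):
        X=np.vstack([np.c_[q[0]+r*np.cos(t),q[1]+r*np.sin(t),0*t+z] for r,z in prof]);o=[]
        for P,m in views:
            u=proj(P,X);ys,xs=np.where(m)
            o+=[u[:,0].min()-xs.min()+.5,u[:,0].max()-xs.max()-.5,u[:,1].min()-ys.min()+.5,u[:,1].max()-ys.max()-.5]
        return o
    s=least_squares(f,x0);return s.x,np.round(s.fun,1)
E
python3 - <<'E'
from h import *
S=cam('scene');T=cam('top')
def big(m):
    n,l,s,c=cv2.connectedComponentsWithStats(m.astype(np.uint8));return l==1+np.argmax(s[1:,4])
red=lambda P:big((P['img'][...,0].astype(int)>90)&(P['img'][...,1]<60)&(P['img'][...,2]<60))
cp=[(33,28),(33,33),(25,33),(25,50.5),(19,58),(8,63)]
for v in([(S,red(S))],[(T,red(T))],[(S,red(S)),(T,red(T))]): print('cap',fitrev(cp,v,[562,340]))
dp=[(33,5),(33,49),(15,49),(15,113)]
dm=lambda P:eyes.cut_out(P,'driver_c')[0]['mask']
a,b=dm(S),dm(T)
for v in([(S,a)],[(T,b)],[(S,a),(T,b)]): print('drv',fitrev(dp,v,[506,-340]))
c=fitrev(cp,[(S,red(S)),(T,red(T))],[562,340])[0]
r=np.r_[c,0]; 
goto([c[0],c[1],110],Rtool([0,0,-1],[r[0],r[1],0]));st()
E
```

```text
cap (array([551.8345769 , 337.14831345]), array([-0.9,  0.9, -0.1,  0.1]))
cap (array([554.9642197, 335.5575869]), array([-0.5,  0.5, -0.8,  0.8]))
cap (array([553.89772043, 336.0219357 ]), array([-1. ,  0.8,  0.4,  0.6, -0.7,  0.4, -0.5,  1.1]))
drv (array([ 504.52634169, -344.10406666]), array([-0.5,  0.6, -0.5,  0.5]))
drv (array([ 506.16150101, -343.89298253]), array([-0.3,  0.3,  0.2, -0.2]))
drv (array([ 505.56407519, -343.95501175]), array([-0.5,  0.6, -0.3,  0.7, -0.3,  0.3,  0.4, -0. ]))
turn [0.01, -0.0, 34.99] shift [-0.3715, -0.0943, 0.1047]
{'t': 2.0, 'joints': [1.05, 0.491, 1.559, 0.0, 1.092, -0.106], 'eef_pos': [251.874, 572.015, 214.685], 'tcp_rot': [3.141, 0.0, 2.727], 'ft_force': [0.374, -0.416, 0.196], 'opening': 1.001, 'grip_force': 0.0}
```

move_arm([
  [[0, 0, 35], [-0.3715, -0.0943, 0.08], 1],
  [[0, 0, 35], [-0.3715, -0.0943, 0.08], 1],
  [[0, 0, 35], [-0.3715, -0.0943, 0.08], 1],
  [[0, 0, 35], [-0.3715, -0.0943, 0.08], 1],
  [[0, 0, 35], [-0.3715, -0.0943, 0.08], 1],
])

```text
t: 2.62
eef_pos: [494.4, 382.3, 150.5]
tcp_rot: [3.141, -0.0, 2.115]
ft_force: [0.2, 1.0, -0.7]
opening: 1.001
grip_force: 0.0
```

move_arm([
  [[0, 0, 0], [0, 0, 0], 1],
  [[0, 0, 0], [0, 0, 0], 1],
])

```text
t: 2.88
eef_pos: [492.7, 383.7, 150.8]
tcp_rot: [-3.141, -0.0, 2.115]
ft_force: [0.3, -0.0, 0.5]
opening: 0.999
grip_force: 0.0
```

```bash
python3 - <<'E'
from h import *
goto([554,336,36],Rtool([0,0,-1],[554,336,0]));st()
p=cam('top');save(p,'t1.png')
E
```

```text
turn [-0.01, -0.01, -0.04] shift [-0.0726, 0.0277, 0.1148]
{'t': 2.875, 'joints': [0.556, 0.557, 1.629, 0.0, 0.956, 0.011], 'eef_pos': [492.696, 383.715, 150.822], 'tcp_rot': [-3.141, -0.0, 2.115], 'ft_force': [0.335, -0.033, 0.55], 'opening': 0.999, 'grip_force': 0.0}
```

move_arm([
  [[0, 0, 0], [-0.0726, 0.0277, 0.03], 1],
  [[0, 0, 0], [-0.0726, 0.0277, 0.03], 1],
  [[0, 0, 0], [-0.0726, 0.0277, 0.08], 1],
  [[0, 0, 0], [-0.0726, 0.0277, 0.1148], 1],
  [[0, 0, 0], [-0.0726, 0.0277, 0.1148], 1],
])

```text
t: 3.55
eef_pos: [552.4, 336.5, 34.3]
tcp_rot: [-3.138, -0.001, 2.117]
ft_force: [0.0, 0.1, 0.1]
opening: 1.003
grip_force: 0.0
```

```bash
python3 - <<'E'
from h import *
goto([554,336,36],Rtool([0,0,-1],[554,336,0]))
P=cam('scene');T=cam('top')
f=lambda P,r,c:cv2.resize(P['img'][r:r+60,c:c+60,::-1],(400,400),interpolation=cv2.INTER_CUBIC)
cv2.imwrite('pics/grip.png',np.hstack([f(P,175,415),f(T,160,155)]))
E
```

```text
turn [-0.23, -0.03, 0.08] shift [-0.0012, 0.0011, -0.0017]
```

View pics/grip.png

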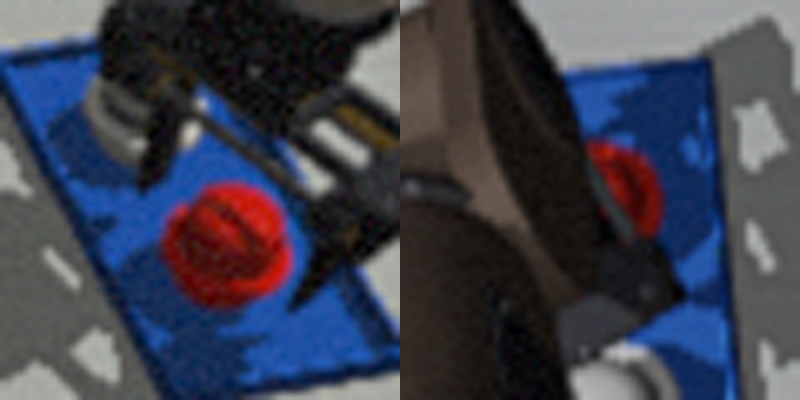

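The fingertips straddle the red cap: tips at crop (150,180) and (300,300), cap centre at (225,245). I'll close the gripper.

move_arm([
  [[0, 0, 0], [-0.0005, 0.0005, -0.0005], -1],
  [[0, 0, 0], [-0.0005, 0.0005, -0.0005], -1],
  [[0, 0, 0], [-0.0005, 0.0005, -0.0005], -1],
  [[0, 0, 0], [-0.0005, 0.0005, -0.0005], -1],
  [[0, 0, 0], [-0.0005, 0.0005, -0.0005], -1],
])

```text
t: 4.28
eef_pos: [554.9, 335.8, 36.5]
tcp_rot: [3.142, -0.0, 2.116]
ft_force: [-0.1, 0.3, 0.3]
opening: 0.531
grip_force: 0.0
```

```bash
cat >> h.py <<'E'
HUB=np.load('hub.npy')
AX=np.array([np.sin(HUB[3])*np.cos(HUB[4]),np.sin(HUB[3])*np.sin(HUB[4]),np.cos(HUB[3])]);MO=HUB[:3]
RH=Rtool(-AX,[AX[2],0,-AX[0]])
def hubpose():
    s=readout.state();R0=R.from_euler('xyz',s['tcp_rot']).as_matrix();d=s['eef_pos']-MO
    print('axial',d@AX,'lateral(y,x)',d@RH[:,1],d@RH[:,0],'ang',np.degrees(np.arccos(-R0[:,2]@AX)))
E
python3 - <<'E'
from h import *
s=goto([554,336,150],Rtool([0,0,-1],[554,336,0]));st()
print(RH)
E
```

```text
turn [0.0, -0.0, -0.01] shift [0.0007, -0.0007, -0.1135]
{'t': 4.275, 'joints': [0.442, 0.729, 1.645, 0.0, 0.767, -0.103], 'eef_pos': [554.921, 335.767, 36.53], 'tcp_rot': [3.142, -0.0, 2.116], 'ft_force': [-0.056, 0.267, 0.349], 'opening': 0.531, 'grip_force': 0.005}
[[-2.43799622e-04  8.11964666e-01  5.83706538e-01]
 [ 9.99999913e-01 -4.11687782e-21  4.17674953e-04]
 [ 3.39137303e-04  5.83706589e-01 -8.11964595e-01]]
```

move_arm([
  [[0, 0, 0], [0, 0, 0], -1],
  [[0, 0, 0], [0, 0, 0], -1],
  [[0, 0, 0], [0, 0, 0], -1],
  [[0, 0, 0], [0, 0, -0.02], -1],
  [[0, 0, 0], [0, 0, -0.08], -1],
])

```text
t: 4.9
eef_pos: [553.8, 335.2, 115.9]
tcp_rot: [-3.137, -0.001, 2.116]
ft_force: [0.8, -0.3, -0.2]
opening: 0.515
grip_force: 30.0
```

move_arm([
  [[0, 0, 0], [0, 0, -0.06], -1],
  [[0, 0, 0], [0, 0, -0.12], -1],
  [[0, 0, 0], [0, 0, -0.18], -1],
  [[0, 0, 0], [0, 0, -0.23], -1],
  [[0, 0, 0], [0, 0, -0.23], -1],
])

```text
t: 5.52
eef_pos: [555.2, 336.0, 352.2]
tcp_rot: [3.133, 0.001, 2.116]
ft_force: [0.9, 0.1, -0.8]
opening: 0.517
grip_force: 30.0
```

```bash
python3 - <<'E'
from h import *
st();hubpose()
goto(MO+AX*130,RH)
E
```

```text
{'t': 5.525, 'joints': [0.442, 0.429, 1.298, 0.0, 1.407, -0.103], 'eef_pos': [555.232, 336.027, 352.168], 'tcp_rot': [3.133, 0.001, 2.116], 'ft_force': [0.93, 0.056, -0.802], 'opening': 0.517, 'grip_force': 30.0}
axial 117.24850917806508 lateral(y,x) 71.97108846147604 328.24796493521825 ang 35.27975103932482
turn [-34.34, -9.79, 30.16] shift [-0.2465, -0.2268, 0.0301]
```

move_arm([
  [[-34.34, -9.79, 30.16], [-0.2465, -0.2268, 0.03], -1],
  [[-34.34, -9.79, 30.16], [-0.2465, -0.2268, 0.03], -1],
  [[-34.34, -9.79, 30.16], [-0.2465, -0.2268, 0.03], -1],
  [[-34.34, -9.79, 30.16], [-0.2465, -0.2268, 0.03], -1],
  [[-34.34, -9.79, 30.16], [-0.2465, -0.2268, 0.03], -1],
])

```text
t: 6.15
eef_pos: [491.0, 29.5, 317.9]
tcp_rot: [2.524, 0.003, 1.568]
ft_force: [1.6, 0.1, -0.3]
opening: 0.517
grip_force: 30.0
```

move_arm([
  [[0, 0, 0], [0, 0, 0], -1],
])

```text
t: 6.28
eef_pos: [491.5, 26.9, 317.8]
tcp_rot: [2.527, 0.004, 1.565]
ft_force: [1.1, -0.0, -0.7]
opening: 0.514
grip_force: 30.0
```

```bash
python3 - <<'E'
from h import *
st();hubpose()
goto(MO+AX*80,RH)
E
```

```text
{'t': 6.275, 'joints': [-0.112, -0.008, 2.104, 0.138, 0.436, -0.213], 'eef_pos': [491.484, 26.872, 317.825], 'tcp_rot': [2.527, 0.004, 1.565], 'ft_force': [1.055, -0.049, -0.68], 'opening': 0.514, 'grip_force': 29.999}
axial 126.702169963516 lateral(y,x) 0.16381405846650707 19.09633493414386 ang 0.6306373353811077
turn [-0.49, 0.4, -0.17] shift [-0.0188, 0.0003, 0.0468]
```

move_arm([
  [[0, 0, 0], [-0.0188, 0.0003, 0.02], -1],
  [[-0.49, 0.4, -0.17], [-0.0188, 0.0003, 0.0468], -1],
  [[-0.49, 0.4, -0.17], [-0.0188, 0.0003, 0.0468], -1],
  [[-0.49, 0.4, -0.17], [-0.0188, 0.0003, 0.0468], -1],
])

```text
t: 6.78
eef_pos: [520.5, 12.5, 281.0]
tcp_rot: [2.518, -0.001, 1.579]
ft_force: [0.3, 0.0, -1.2]
opening: 0.518
grip_force: 30.0
```

```bash
python3 - <<'E'
from h import *
st();hubpose();goto(MO+AX*62,RH)
S=cam('scene');T=cam('top')
s=readout.state();R0=R.from_euler('xyz',s['tcp_rot']).as_matrix()
t=np.linspace(0,2*np.pi,60)
def ci(c,x,y,r): return c+r*(np.outer(np.cos(t),x)+np.outer(np.sin(t),y))
rim=[ci(s['eef_pos']+R0[:,2]*(3+k),R0[:,0],R0[:,1],r) for k,r in((.5,33),(5.5,33),(29.5,19))]
mo=[ci(MO,RH[:,0],RH[:,1],37.5)]
def f(P,r,c):
    i=cv2.resize(np.clip(P['img'][r:r+60,c:c+60,::-1].astype(float)**.6*9,0,255).astype(np.uint8),(400,400),interpolation=cv2.INTER_CUBIC)
    for k,C in enumerate(rim+mo): cv2.polylines(i,[np.round((proj(P,C)-[c,r]+.5)*6.667).astype(int).reshape(-1,1,2)],True,(0,255,0) if k<3 else (255,0,255),1)
    return i
cv2.imwrite('pics/near.png',np.hstack([f(S,155,332),f(T,150,248)]))
E
```

```text
{'t': 6.775, 'joints': [-0.152, 0.088, 2.121, 0.296, 0.328, -0.411], 'eef_pos': [520.546, 12.539, 280.997], 'tcp_rot': [2.518, -0.001, 1.579], 'ft_force': [0.261, 0.02, -1.198], 'opening': 0.518, 'grip_force': 30.0}
axial 79.84103252596842 lateral(y,x) 2.2644992480260937 4.74446238057312 ang 0.2833127394969902
turn [0.03, -0.28, 0.34] shift [-0.0048, -0.0023, 0.0178]
```

View pics/near.png

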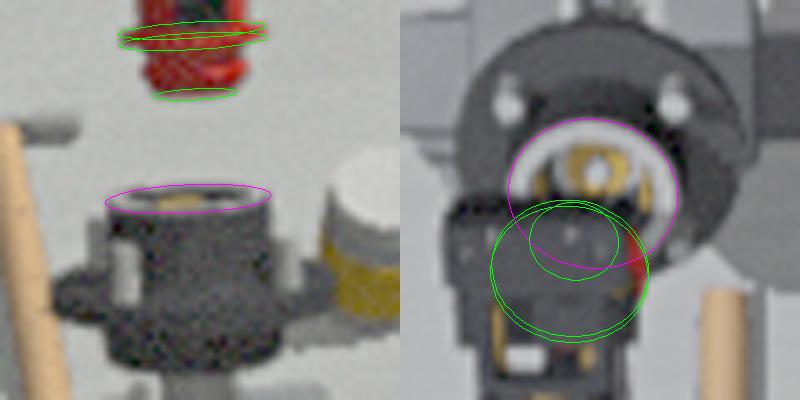

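The predicted rim (green) overlays the real cap in the scene view, and the magenta circle overlays the mouth, so calibration and grasp agree. I'll centre and go closer.

move_arm([
  [[0.03, -0.28, 0.34], [-0.0048, -0.0023, 0.0178], -1],
  [[0.03, -0.28, 0.34], [-0.0048, -0.0023, 0.0178], -1],
  [[0.03, -0.28, 0.34], [-0.0048, -0.0023, 0.0178], -1],
])

```text
t: 7.25
eef_pos: [529.2, 7.2, 265.5]
tcp_rot: [2.517, -0.0, 1.57]
ft_force: [1.2, 0.2, -0.5]
opening: 0.517
grip_force: 30.0
```

```bash
python3 - <<'E'
from h import *
st();hubpose();goto(MO+AX*36,RH)
E
```

```text
{'t': 7.25, 'joints': [-0.159, 0.124, 2.129, 0.336, 0.284, -0.452], 'eef_pos': [529.17, 7.247, 265.535], 'tcp_rot': [2.517, -0.0, 1.57], 'ft_force': [1.216, 0.172, -0.481], 'opening': 0.517, 'grip_force': 30.0}
axial 62.2550509577637 lateral(y,x) 0.24158542221485416 -0.555326751754899 ang 0.0696644080223624
turn [0.06, 0.03, -0.03] shift [0.0006, -0.0003, 0.0263]
```

move_arm([
  [[0, 0, 0], [0.0004, -0.0003, 0.013], -1],
  [[0, 0, 0], [0.0004, -0.0003, 0.026], -1],
  [[0, 0, 0], [0.0004, -0.0003, 0.03], -1],
  [[0, 0, 0], [0.0004, -0.0003, 0.034], -1],
  [[0, 0, 0], [0.0004, -0.0003, 0.034], -1],
])

```text
t: 7.88
eef_pos: [549.0, 7.4, 236.8]
tcp_rot: [2.518, -0.0, 1.57]
ft_force: [0.0, -1.3, -0.3]
opening: 0.519
grip_force: 30.0
```

```bash
python3 - <<'E'
from h import *
st();hubpose();goto(MO+AX*22,RH)
E
```

```text
{'t': 7.875, 'joints': [-0.15, 0.2, 2.131, 0.428, 0.212, -0.541], 'eef_pos': [548.994, 7.383, 236.807], 'tcp_rot': [2.518, -0.0, 1.57], 'ft_force': [0.042, -1.263, -0.273], 'opening': 0.519, 'grip_force': 30.0}
axial 27.35784530565294 lateral(y,x) -0.4306527555629847 -0.4340230430491553 ang 0.043541436793700115
turn [0.01, 0.04, -0.05] shift [0.0004, 0.0004, 0.0054]
```

move_arm([
  [[0, 0, 0], [0.0004, 0.0004, 0.0015], -1],
  [[0, 0, 0], [0.0004, 0.0004, 0.003], -1],
  [[0, 0, 0], [0.0004, 0.0004, 0.0045], -1],
  [[0, 0, 0], [0.0004, 0.0004, 0.0045], -1],
])

```text
t: 8.38
eef_pos: [551.6, 7.8, 233.4]
tcp_rot: [2.519, -0.0, 1.57]
ft_force: [-1.8, -0.4, -1.4]
opening: 0.518
grip_force: 30.0
```

```bash
python3 - <<'E'
from h import *
st();hubpose();print(readout.state()['ft_force']@AX)
E
```

```text
{'t': 8.375, 'joints': [-0.148, 0.209, 2.13, 0.439, 0.204, -0.551], 'eef_pos': [551.615, 7.843, 233.385], 'tcp_rot': [2.519, -0.0, 1.57], 'ft_force': [-1.842, -0.382, -1.354], 'opening': 0.518, 'grip_force': 30.0}
axial 23.048403046349474 lateral(y,x) -0.3003648312316661 0.024767960806188403 ang 0.03669256961396428
-0.023739722508322573
```

move_arm([
  [[0, 0, 0], [0, 0, 0.0015], -1],
  [[0, 0, 0], [0, 0, 0.0015], -1],
  [[0, 0, 0], [0, 0, 0.0015], -1],
])

```text
t: 8.75
eef_pos: [552.6, 7.8, 232.2]
tcp_rot: [2.518, -0.0, 1.57]
ft_force: [-2.2, 0.0, -1.5]
opening: 0.514
grip_force: 30.0
```

```bash
python3 - <<'E'
from h import *
hubpose();f=readout.state()['ft_force'];print(f@AX,f@RH[:,1],f@RH[:,0])
E
```

```text
axial 21.515838600958272 lateral(y,x) -0.15204179188724767 -0.015727124567485897 ang 0.03878689274327499
0.05759875484803474 -2.675350908313941 0.049769145185435314
```

move_arm([
  [[0, 0, 0], [0, -0.0012, 0], -1],
  [[0, 0, 0], [0, -0.0012, 0.001], -1],
  [[0, 0, 0], [0, -0.0012, 0.0015], -1],
  [[0, 0, 0], [0, -0.0012, 0.0015], -1],
])

```text
t: 9.25
eef_pos: [552.6, 7.9, 230.7]
tcp_rot: [2.518, -0.0, 1.57]
ft_force: [-5.5, 1.2, 3.0]
opening: 0.52
grip_force: 30.0
```

```bash
python3 - <<'E'
from h import *
hubpose();f=readout.state()['ft_force'];print(f@AX,f@RH[:,1],f@RH[:,0])
E
```

```text
axial 20.29807519973755 lateral(y,x) -1.0950342282057735 0.09738832783928313 ang 0.05488435376928103
5.61905320753617 -2.7179150402982755 1.155098101389962
```

Axial contact is 5.6 N, with cap_c about 17 mm out. I'll release here.

move_arm([
  [[0, 0, 0], [0, -0.0007, 0], -1],
  [[0, 0, 0], [0, -0.0007, 0], 0.2],
  [[0, 0, 0], [0, -0.0007, 0], 0.6],
  [[0, 0, 0], [0, -0.0007, 0], 1],
  [[0, 0, 0], [0, -0.0007, 0], 1],
])

```text
t: 9.88
eef_pos: [552.2, 7.7, 230.2]
tcp_rot: [2.518, -0.0, 1.57]
ft_force: [0.4, 0.9, -0.4]
opening: 0.86
grip_force: 0.0
```

```bash
python3 - <<'E'
from h import *
hubpose();st()
E
```

```text
axial 20.06650648880779 lateral(y,x) -1.691856003402703 -0.13429178255011867 ang 0.06889352966364594
{'t': 9.875, 'joints': [-0.148, 0.215, 2.133, 0.462, 0.194, -0.574], 'eef_pos': [552.226, 7.685, 230.151], 'tcp_rot': [2.518, -0.0, 1.57], 'ft_force': [0.365, 0.89, -0.414], 'opening': 0.86, 'grip_force': 0.0}
```

Now retract along the axis.

move_arm([
  [[0, 0, 0], [0, 0, -0.01], 1],
  [[0, 0, 0], [0, 0, -0.03], 1],
  [[0, 0, 0], [0, 0, -0.06], 1],
  [[0, 0, 0], [0, 0, -0.1], 1],
  [[0, 0, 0], [0, 0, -0.14], 1],
])

```text
t: 10.5
eef_pos: [469.5, 7.8, 344.6]
tcp_rot: [2.518, -0.0, 1.57]
ft_force: [-0.3, 0.5, -0.0]
opening: 1.002
grip_force: 0.0
```

```bash
python3 - <<'E'
from h import *
st();hubpose()
S=cam('scene');T=cam('top')
f=lambda P,r,c:cv2.resize(np.clip(P['img'][r:r+60,c:c+60,::-1].astype(float)**.6*9,0,255).astype(np.uint8),(400,400),interpolation=cv2.INTER_CUBIC)
cv2.imwrite('pics/set.png',np.hstack([f(S,155,332),f(T,150,248)]))
D=[505.6,-344]
goto([D[0],D[1],200],Rtool([0,0,-1],[D[0],D[1],0]))
E
```

```text
{'t': 10.5, 'joints': [-0.188, -0.083, 2.099, 0.22, 0.52, -0.344], 'eef_pos': [469.514, 7.79, 344.615], 'tcp_rot': [2.518, -0.0, 1.57], 'ft_force': [-0.296, 0.534, -0.039], 'opening': 1.002, 'grip_force': 0.0}
axial 161.28588031821644 lateral(y,x) -2.0373982360030785 0.029241685678565003 ang 0.06296604663304546
turn [34.99, -10.7, 33.04] shift [-0.3516, -0.0575, 0.1406]
```

View pics/set.png

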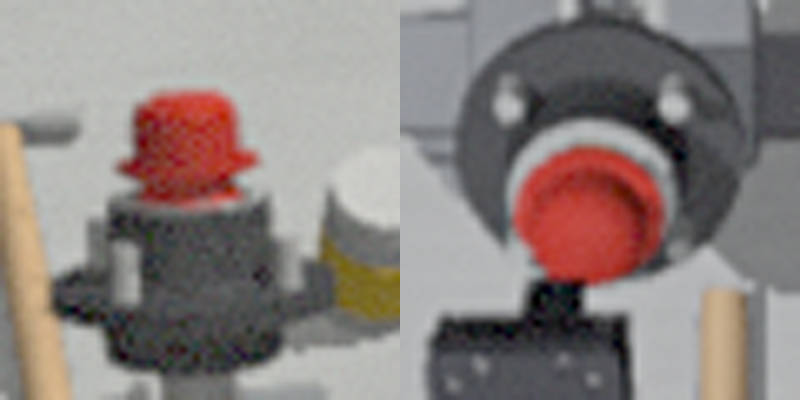

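The cap sits loosely in the mouth, rim proud (scene crop rim y≈160, hub face y≈195; top crop cap centred near (590,215)). I'll refine its axis from the red silhouette while heading for the driver.

move_arm([
  [[34.99, -10.7, 33.04], [-0.3516, -0.0575, 0.1406], 1],
  [[34.99, -10.7, 33.04], [-0.3516, -0.0575, 0.1406], 1],
  [[34.99, -10.7, 33.04], [-0.3516, -0.0575, 0.1406], 1],
  [[34.99, -10.7, 33.04], [-0.3516, -0.0575, 0.1406], 1],
  [[34.99, -10.7, 33.04], [-0.3516, -0.0575, 0.1406], 1],
])

```text
t: 11.22
eef_pos: [499.7, -281.2, 221.2]
tcp_rot: [-3.133, 0.003, 0.971]
ft_force: [0.7, 0.8, -0.1]
opening: 1.002
grip_force: 0.0
```

```bash
cat > capfit.py <<'E'
from h import *
from scipy.optimize import least_squares
def capfit(S,T):
    def big(m):
        n,l,s,c=cv2.connectedComponentsWithStats(m.astype(np.uint8));return l==1+np.argmax(s[1:,4])
    red=lambda P:big((P['img'][...,0].astype(int)>1.8*P['img'][...,1])&(P['img'][...,0]>60)&(P['img'][...,2]<90))
    t=np.linspace(0,2*np.pi,72);k=np.arange(24)*np.pi/12;D=np.c_[np.cos(k),np.sin(k)]
    prof=[(33,-.5),(33,-5.5),(25,-6),(25,17),(24,20),(20,25),(13,28.5),(6,30)]
    M=[]
    for P in(S,T):
        ys,xs=np.where(red(P));M.append((np.c_[xs,ys]@D.T).max(0)+.5*np.abs(D).max(1))
    up=D[:,1]<.3
    def f(q):
        z=np.array([np.sin(q[3])*np.cos(q[4]),np.sin(q[3])*np.sin(q[4]),np.cos(q[3])]);A=Rtool(z,[0,1,0])
        X=np.vstack([q[:3]+np.c_[r*np.cos(t),r*np.sin(t),0*t+h]@A.T for r,h in prof])
        return np.r_[((proj(S,X)@D.T).max(0)-M[0])[up],(proj(T,X)@D.T).max(0)-M[1]]
    s=least_squares(f,np.r_[MO+AX*17,HUB[3:5]],loss='soft_l1')
    q=s.x;z=np.array([np.sin(q[3])*np.cos(q[4]),np.sin(q[3])*np.sin(q[4]),np.cos(q[3])])
    d=q[:3]-MO
    print('cap',q.round(2),'tilt,head',np.degrees(q[3:]).round(1),'rms',np.sqrt(np.mean(s.fun**2)).round(2),'axial',d@AX,'lat y,x',d@RH[:,1],d@RH[:,0],'ang',np.degrees(np.arccos(z@AX)))
    return q
if __name__=='__main__':
    S=cam('scene');T=cam('top');capfit(S,T);st()
    D=[505.6,-344]
    goto([D[0],D[1],200],Rtool([0,0,-1],[D[0],D[1],0]))
    dm=lambda P:eyes.cut_out(P,'driver_c')[0]['mask']
E
python3 capfit.py
```

```text
cap [493.9  -17.76 800.04   3.7    4.06] tilt,head [212.  232.5] rms 57.73 axial 516.8476385803896 lat y,x 283.5996769629507 -25.3710255534396 ang 151.29602426333574
{'t': 11.325, 'joints': [-0.63, 0.42, 1.674, -0.004, 1.06, -0.025], 'eef_pos': [499.314, -283.408, 217.871], 'tcp_rot': [-3.129, 0.003, 0.968], 'ft_force': [0.03, 0.705, -0.189], 'opening': 1.0, 'grip_force': 0.0}
turn [-0.72, 0.17, -0.29] shift [-0.0463, 0.0397, 0.0175]
```

```bash
sed -i "s|red=lambda P:.*|red=lambda P:big((P['img'][...,0].astype(int)>2.2*P['img'][...,1])\&(P['img'][...,0].astype(int)>2.2*P['img'][...,2])\&(P['img'][...,0]>50))|" capfit.py; sed -i "s|    up=D|    print([int(red(P).sum()) for P in(S,T)],[np.argwhere(red(P)).mean(0) for P in(S,T)]);up=D|" capfit.py; python3 capfit.py
```

```text
[1006, 355] [array([ 49.98111332, 465.05069583]), array([181.87323944, 276.06197183])]
cap [521.13  50.07 712.15 -31.08  -9.94] tilt,head [-1780.5  -569.6] rms 46.48 axial 429.5621135420721 lat y,x 254.4074154302744 42.41761849176558 ang 20.835066446914727
{'t': 11.425, 'joints': [-0.625, 0.412, 1.679, -0.002, 1.059, -0.026], 'eef_pos': [498.888, -279.543, 220.98], 'tcp_rot': [-3.133, 0.002, 0.972], 'ft_force': [0.072, 1.33, 0.562], 'opening': 1.003, 'grip_force': 0.0}
turn [-0.47, 0.09, -0.05] shift [-0.0494, 0.042, 0.0207]
```

move_arm([
  [[-0.72, 0.17, -0.29], [-0.0463, 0.0397, 0.0], 1],
  [[-0.72, 0.17, -0.29], [-0.0463, 0.0397, 0.0], 1],
  [[-0.72, 0.17, -0.29], [-0.0463, 0.0397, 0.0], 1],
])

```text
t: 11.8
eef_pos: [505.7, -338.3, 223.5]
tcp_rot: [3.134, -0.001, 0.979]
ft_force: [0.6, 0.3, -0.0]
opening: 0.999
grip_force: 0.0
```

```bash
python3 - <<'E'
from h import *
D=[505.6,-344];st()
goto([D[0],D[1],50],Rtool([0,0,-1],[D[0],D[1],0]))
E
```

```text
{'t': 11.8, 'joints': [-0.699, 0.456, 1.596, 0.002, 1.082, -0.109], 'eef_pos': [505.654, -338.334, 223.507], 'tcp_rot': [3.134, -0.001, 0.979], 'ft_force': [0.562, 0.272, -0.02], 'opening': 0.999, 'grip_force': 0.0}
turn [0.45, -0.07, 0.34] shift [-0.0049, 0.0018, 0.1735]
```

move_arm([
  [[0.45, -0.07, 0.34], [-0.0049, 0.0018, 0.04], 1],
  [[0.45, -0.07, 0.34], [-0.0049, 0.0018, 0.08], 1],
  [[0.45, -0.07, 0.34], [-0.0049, 0.0018, 0.08], 1],
  [[0.45, -0.07, 0.34], [-0.0049, 0.0018, 0.08], 1],
])

```text
t: 12.3
eef_pos: [505.7, -344.5, 144.9]
tcp_rot: [3.14, 0.001, 0.974]
ft_force: [0.2, 0.0, -0.2]
opening: 0.997
grip_force: 0.0
```

```bash
sed -i "s|big(m):|big(m):\n        m=m.copy();m[:140]=0;m[:,:250]=0;m[:,400:]=0|" capfit.py; python3 capfit.py; python3 - <<'E'
from h import *
D=[505.6,-344];st()
goto([D[0],D[1],49.8],Rtool([0,0,-1],[D[0],D[1],0]))
E
```

```text
[237, 355] [array([177.04219409, 359.71308017]), array([181.87323944, 276.06197183])]
cap [552.96   8.09 227.12   0.62   3.17] tilt,head [ 35.3 181.5] rms 0.66 axial 17.173446395035583 lat y,x -2.8659231849979254 0.270007558565911 ang 0.9466298592117252
{'t': 12.4, 'joints': [-0.706, 0.547, 1.668, -0.001, 0.925, -0.108], 'eef_pos': [505.742, -344.994, 145.094], 'tcp_rot': [3.139, 0.001, 0.973], 'ft_force': [-0.025, 0.281, -0.5], 'opening': 1.003, 'grip_force': 0.0}
turn [0.13, 0.04, -0.01] shift [0.0007, -0.0005, -0.0549]
{'t': 12.4, 'joints': [-0.706, 0.547, 1.668, -0.001, 0.925, -0.108], 'eef_pos': [505.742, -344.994, 145.094], 'tcp_rot': [3.139, 0.001, 0.973], 'ft_force': [-0.025, 0.281, -0.5], 'opening': 1.003, 'grip_force': 0.0}
turn [0.13, 0.04, -0.01] shift [0.0008, -0.0009, 0.0953]
```

The cap fit gives axial 17.2 mm and an axis within 1° of my hub axis, with lateral about −2.5 mm. I'll use that shift for the driver. Now descend on it.

move_arm([
  [[0.1, 0, 0], [0.0008, -0.0009, 0.03], 1],
  [[0.1, 0, 0], [0.0008, -0.0009, 0.06], 1],
  [[0.1, 0, 0], [0.0008, -0.0009, 0.085], 1],
  [[0.1, 0, 0], [0.0008, -0.0009, 0.0945], 1],
  [[0.1, 0, 0], [0.0008, -0.0009, 0.0945], 1],
])

```text
t: 13.02
eef_pos: [504.9, -344.0, 49.2]
tcp_rot: [-3.14, 0.001, 0.973]
ft_force: [0.1, 0.0, 1.0]
opening: 0.998
grip_force: 0.0
```

move_arm([
  [[0, 0, 0], [0, 0, 0], -1],
  [[0, 0, 0], [0, 0, 0], -1],
  [[0, 0, 0], [0, 0, 0], -1],
  [[0, 0, 0], [0, 0, 0], -1],
  [[0, 0, 0], [0, 0, 0], -1],
])

```text
t: 13.65
eef_pos: [505.3, -344.4, 49.3]
tcp_rot: [-3.142, 0.001, 0.973]
ft_force: [0.9, -0.8, 6.5]
opening: 0.532
grip_force: 2.9
```

move_arm([
  [[0, 0, 0], [0, 0, 0], -1],
  [[0, 0, 0], [0, 0, 0], -1],
  [[0, 0, 0], [0, 0, 0], -1],
  [[0, 0, 0], [0, 0, 0], -1],
  [[0, 0, 0], [0, 0, 0], -1],
])

```text
t: 14.28
eef_pos: [504.4, -343.7, 49.3]
tcp_rot: [-3.139, 0.001, 0.973]
ft_force: [-3.8, 2.7, 11.0]
opening: 0.309
grip_force: 33.2
```

```bash
python3 - <<'E'
from h import *
st()
E
```

```text
{'t': 14.275, 'joints': [-0.706, 0.672, 1.739, -0.001, 0.733, -0.107], 'eef_pos': [504.415, -343.749, 49.309], 'tcp_rot': [-3.139, 0.001, 0.973], 'ft_force': [-3.802, 2.7, 10.956], 'opening': 0.309, 'grip_force': 33.226}
```

Gripped, with fingertips on the cup top. Lift straight up.

move_arm([
  [[0, 0, 0], [0, 0, -0.01], -1],
  [[0, 0, 0], [0, 0, -0.06], -1],
  [[0, 0, 0], [0, 0, -0.12], -1],
  [[0, 0, 0], [0, 0, -0.18], -1],
  [[0, 0, 0], [0, 0, -0.24], -1],
])

```text
t: 14.9
eef_pos: [504.7, -343.6, 290.5]
tcp_rot: [-3.138, 0.0, 0.973]
ft_force: [0.8, -0.1, -4.1]
opening: 0.313
grip_force: 31.5
```

move_arm([
  [[0, 0, 0], [0, 0, -0.06], -1],
  [[0, 0, 0], [0, 0, -0.06], -1],
])

```text
t: 15.15
eef_pos: [505.9, -344.5, 353.2]
tcp_rot: [3.136, 0.001, 0.973]
ft_force: [0.9, -0.6, -5.1]
opening: 0.309
grip_force: 31.5
```

```bash
cat >> h.py <<'E'
MO=MO+RH[:,1]*-2.3
E
python3 - <<'E'
from h import *
st();hubpose();goto(MO+AX*150,RH)
E
```

```text
{'t': 15.15, 'joints': [-0.705, 0.368, 1.39, -0.001, 1.378, -0.107], 'eef_pos': [505.9, -344.532, 353.246], 'tcp_rot': [3.136, 0.001, 0.973], 'ft_force': [0.912, -0.65, -5.107], 'opening': 0.309, 'grip_force': 31.529}
axial 147.2025553913788 lateral(y,x) 34.844817476508574 -352.298978513777 ang 35.50649439499937
turn [-34.35, 10.85, -33.09] shift [0.2742, -0.2233, 0.0164]
```

move_arm([
  [[-34.35, 10.85, -33.09], [0.2742, -0.2233, 0.0164], -1],
  [[-34.35, 10.85, -33.09], [0.2742, -0.2233, 0.0164], -1],
  [[-34.35, 10.85, -33.09], [0.2742, -0.2233, 0.0164], -1],
  [[-34.35, 10.85, -33.09], [0.2742, -0.2233, 0.0164], -1],
  [[-34.35, 10.85, -33.09], [0.2742, -0.2233, 0.0164], -1],
])

```text
t: 15.78
eef_pos: [476.4, -31.3, 332.5]
tcp_rot: [2.524, -0.005, 1.572]
ft_force: [1.1, -0.3, -3.8]
opening: 0.309
grip_force: 32.8
```

move_arm([
  [[0, 0, 0], [0, 0, 0], -1],
  [[0, 0, 0], [0, 0, 0], -1],
])

```text
t: 16.02
eef_pos: [478.4, -32.9, 333.7]
tcp_rot: [2.526, -0.006, 1.571]
ft_force: [0.4, -0.6, -3.9]
opening: 0.312
grip_force: 31.7
```

```bash
python3 - <<'E'
from h import *
st();hubpose();goto(MO+AX*105,RH)
E
```

```text
{'t': 16.025, 'joints': [-0.311, -0.049, 2.097, 0.367, 0.531, -0.574], 'eef_pos': [478.4, -32.891, 333.659], 'tcp_rot': [2.526, -0.006, 1.571], 'ft_force': [0.42, -0.572, -3.903], 'opening': 0.312, 'grip_force': 31.719}
axial 147.22104670747976 lateral(y,x) 1.082290928550161 -40.65808420786115 ang 0.5069658580693348
turn [-0.44, -0.26, -0.16] shift [0.0405, -0.0009, 0.0424]
```

move_arm([
  [[-0.44, -0.26, -0.16], [0.0405, -0.0009, 0.0], -1],
  [[-0.44, -0.26, -0.16], [0.0405, -0.0009, 0.01], -1],
  [[-0.44, -0.26, -0.16], [0.0405, -0.0009, 0.042], -1],
  [[-0.44, -0.26, -0.16], [0.0405, -0.0009, 0.042], -1],
  [[-0.44, -0.26, -0.16], [0.0405, -0.0009, 0.042], -1],
])

```text
t: 16.65
eef_pos: [502.4, 6.6, 299.8]
tcp_rot: [2.518, 0.0, 1.569]
ft_force: [0.1, 0.8, -4.5]
opening: 0.313
grip_force: 31.6
```

```bash
python3 - <<'E'
from h import *
st();hubpose();goto(MO+AX*92,RH)
S=cam('scene');T=cam('top')
from capfit import capfit
try: capfit(S,T)
except Exception as e: print(e)
s=readout.state();R0=R.from_euler('xyz',s['tcp_rot']).as_matrix()
t=np.linspace(0,2*np.pi,60)
C=[s['eef_pos']+R0[:,2]*k+r*(np.outer(np.cos(t),R0[:,0])+np.outer(np.sin(t),R0[:,1])) for k,r in((0,33),(44,33))]+[MO+AX*17.2+r*(np.outer(np.cos(t),RH[:,0])+np.outer(np.sin(t),RH[:,1]))for r in(33,)]
def f(P,r,c):
    i=cv2.resize(np.clip(P['img'][r:r+60,c:c+60,::-1].astype(float)**.6*9,0,255).astype(np.uint8),(400,400),interpolation=cv2.INTER_CUBIC)
    for k,q in enumerate(C): cv2.polylines(i,[np.round((proj(P,q)-[c,r]+.5)*6.667).astype(int).reshape(-1,1,2)],True,(0,255,0) if k<2 else (255,0,0),1)
    return i
cv2.imwrite('pics/drv.png',np.hstack([f(S,140,332),f(T,160,248)]))
E
```

```text
{'t': 16.65, 'joints': [-0.173, 0.031, 2.124, 0.271, 0.382, -0.392], 'eef_pos': [502.412, 6.611, 299.777], 'tcp_rot': [2.518, 0.0, 1.569], 'ft_force': [0.099, 0.79, -4.536], 'opening': 0.313, 'grip_force': 31.632}
axial 105.67764392751391 lateral(y,x) 0.8025358482414024 -1.1733210204880906 ang 0.09082008977117934
turn [0.04, 0.08, -0.07] shift [0.0012, -0.0008, 0.0137]
[234, 142] [array([177.14102564, 359.67094017]), array([176.95070423, 276.34507042])]
cap [561.51   7.13 233.8    1.25   3.26] tilt,head [ 71.6 186.8] rms 1.29 axial 17.61370886697955 lat y,x 10.279823623128898 -0.6902774237454556 ang 36.26731381244145
```

View pics/drv.png

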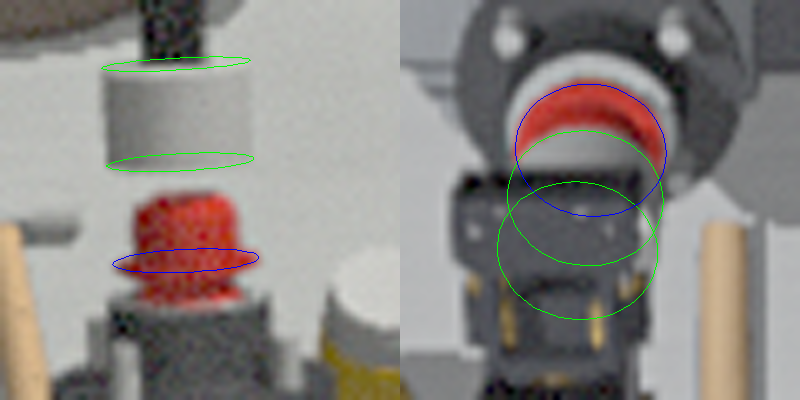

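Driver cup and cap line up with the prediction in both views: in the scene crop, lip centre is about 178 and the dome about 186, on the slanted axis. I'll correct about 1.5 mm sideways and slide over the dome.

move_arm([
  [[0, 0, 0], [0.0016, -0.0008, 0.0], -1],
  [[0, 0, 0], [0.0016, -0.0008, 0.007], -1],
  [[0, 0, 0], [0.0016, -0.0008, 0.013], -1],
  [[0, 0, 0], [0.0016, -0.0008, 0.018], -1],
  [[0, 0, 0], [0.0016, -0.0008, 0.018], -1],
])

```text
t: 17.38
eef_pos: [512.3, 9.2, 284.3]
tcp_rot: [2.517, -0.0, 1.571]
ft_force: [-0.0, -0.3, -4.7]
opening: 0.312
grip_force: 31.6
```

```bash
python3 - <<'E'
from h import *
hubpose();goto(MO+AX*75+RH[:,0]*.5,RH);f=readout.state()['ft_force'];print(f,f@AX,f@RH[:,1],f@RH[:,0])
E
```

```text
axial 87.30641516224222 lateral(y,x) -0.23619003403741698 1.4529251448938874 ang 0.05727765589091287
turn [0.05, 0.02, -0.01] shift [-0.0009, 0.0002, 0.0123]
[-0.00676769 -0.25094027 -4.68380198] -3.79902621857755 -2.739461200380735 -0.25252704975474755
```

move_arm([
  [[0, 0, 0], [-0.0009, 0.0002, 0.003], -1],
  [[0, 0, 0], [-0.0009, 0.0002, 0.008], -1],
  [[0, 0, 0], [-0.0009, 0.0002, 0.013], -1],
  [[0, 0, 0], [-0.0009, 0.0002, 0.018], -1],
  [[0, 0, 0], [-0.0009, 0.0002, 0.018], -1],
])

```text
t: 18.0
eef_pos: [523.0, 8.3, 269.9]
tcp_rot: [2.517, -0.0, 1.571]
ft_force: [0.2, 0.0, -4.5]
opening: 0.314
grip_force: 31.6
```

```bash
python3 - <<'E'
from h import *
hubpose();f=readout.state()['ft_force'];print(f,f@AX,f@RH[:,1],f@RH[:,0])
E
```

```text
axial 69.3987157670726 lateral(y,x) 0.07393284123661754 0.5074523036840142 ang 0.07309238584562927
[ 0.24811052  0.00996547 -4.54338873] -3.833898682755048 -2.4505489651094265 0.008364150028911915
```

move_arm([
  [[0, 0, 0], [0, 0, 0.003], -1],
  [[0, 0, 0], [0, 0, 0.005], -1],
  [[0, 0, 0], [0, 0, 0.007], -1],
  [[0, 0, 0], [0, 0, 0.0085], -1],
  [[0, 0, 0], [0, 0, 0.0085], -1],
])

```text
t: 18.62
eef_pos: [527.9, 8.3, 263.5]
tcp_rot: [2.516, 0.0, 1.57]
ft_force: [0.3, 0.7, -3.1]
opening: 0.311
grip_force: 31.7
```

```bash
python3 - <<'E'
from h import *
hubpose();f=readout.state()['ft_force'];print(f,f@AX,f@RH[:,1],f@RH[:,0])
E
```

```text
axial 61.30054721987878 lateral(y,x) 0.33181428907925026 0.4868739645274453 ang 0.11895844413607651
[ 0.29068979  0.69095346 -3.07399167] -2.6659385208330924 -1.558279353968862 0.689840025619844
```

move_arm([
  [[0, 0, 0], [0, 0, 0.0005], -1],
  [[0, 0, 0], [0, 0, 0.001], -1],
  [[0, 0, 0], [0, 0, 0.0015], -1],
  [[0, 0, 0], [0, 0, 0.002], -1],
])

```text
t: 19.12
eef_pos: [528.9, 8.3, 262.3]
tcp_rot: [2.516, 0.0, 1.571]
ft_force: [-6.8, -0.5, 4.9]
opening: 0.313
grip_force: 33.5
```

```bash
python3 - <<'E'
from h import *
hubpose();f=readout.state()['ft_force'];print(f,f@AX,f@RH[:,1],f@RH[:,0])
E
```

```text
axial 59.79429016908704 lateral(y,x) 0.45162678234816656 0.5285079394414792 ang 0.15536536502736023
[-6.8249556  -0.52317432  4.87108796] 7.939140680958199 -2.698336655172088 -0.5198583889378358
```

Net push is about 12 N with the cap still proud. Press on.

move_arm([
  [[0, 0, 0], [0, -0.0003, 0.002], -1],
  [[0, 0, 0], [0, -0.0003, 0.004], -1],
  [[0, 0, 0], [0, -0.0003, 0.006], -1],
  [[0, 0, 0], [0, -0.0003, 0.0075], -1],
  [[0, 0, 0], [0, -0.0003, 0.009], -1],
])

```text
t: 19.75
eef_pos: [534.2, 8.3, 254.2]
tcp_rot: [2.517, 0.0, 1.571]
ft_force: [-0.7, -0.3, -4.7]
opening: 0.314
grip_force: 31.6
```

```bash
python3 - <<'E'
from h import *
hubpose();f=readout.state()['ft_force'];print(f,f@AX,f@RH[:,1],f@RH[:,0])
E
```

```text
axial 50.1026600198587 lateral(y,x) -0.04995715345356838 0.47865589926491103 ang 0.10149633429209334
[-0.73982967 -0.31974337 -4.7293211 ] -3.40806432277828 -3.3612514353703027 -0.32116686001790745
```

It has snapped through. I'll press on to the stop.

move_arm([
  [[0, 0, 0], [0, 0, 0.0008], -1],
  [[0, 0, 0], [0, 0, 0.0016], -1],
  [[0, 0, 0], [0, 0, 0.0022], -1],
  [[0, 0, 0], [0, 0, 0.0022], -1],
])

```text
t: 20.25
eef_pos: [534.9, 8.4, 253.3]
tcp_rot: [2.516, 0.0, 1.571]
ft_force: [-12.2, -0.4, 9.6]
opening: 0.311
grip_force: 33.1
```

```bash
python3 - <<'E'
from h import *
hubpose();f=readout.state()['ft_force'];print(f,f@AX,f@RH[:,1],f@RH[:,0])
E
```

```text
axial 48.980243248042385 lateral(y,x) 0.020284787005311628 0.6322616030827117 ang 0.15011371526715342
[-12.24108664  -0.38589325   9.63216237] 14.966338294912743 -4.316973184347136 -0.3796422229497286
```

Solid stop at axial 49.0 mm, the home position, with 19 N on it. Hold briefly, then withdraw along the axis.

move_arm([
  [[0, 0, 0], [0, 0, 0.0003], -1],
  [[0, 0, 0], [0, 0, 0.0003], -1],
  [[0, 0, 0], [0, 0, -0.005], -1],
  [[0, 0, 0], [0, 0, -0.025], -1],
  [[0, 0, 0], [0, 0, -0.055], -1],
])

```text
t: 20.88
eef_pos: [502.7, 8.2, 297.0]
tcp_rot: [2.518, -0.0, 1.57]
ft_force: [0.8, 0.1, -4.6]
opening: 0.311
grip_force: 31.5
```

move_arm([
  [[0, 0, 0], [0, 0, -0.05], -1],
  [[0, 0, 0], [0, 0, -0.1], -1],
  [[0, 0, 0], [0, 0, -0.1], -1],
])

```text
t: 21.25
eef_pos: [444.0, 8.2, 381.6]
tcp_rot: [2.51, 0.001, 1.57]
ft_force: [-0.4, 0.1, -4.8]
opening: 0.313
grip_force: 31.5
```

```bash
python3 - <<'E'
from h import *
from capfit import capfit
st();hubpose()
S=cam('scene');T=cam('top');capfit(S,T)
f=lambda P,r,c:cv2.resize(np.clip(P['img'][r:r+60,c:c+60,::-1].astype(float)**.6*9,0,255).astype(np.uint8),(400,400),interpolation=cv2.INTER_CUBIC)
cv2.imwrite('pics/home.png',np.hstack([f(S,155,332),f(T,150,248)]))
D=[504.4,-343.7]
goto([D[0],D[1],320],Rtool([0,0,-1],[D[0],D[1],0]))
E
```

```text
{'t': 21.25, 'joints': [-0.204, -0.169, 2.071, 0.202, 0.628, -0.33], 'eef_pos': [443.978, 8.242, 381.552], 'tcp_rot': [2.51, 0.001, 1.57], 'ft_force': [-0.367, 0.054, -4.788], 'opening': 0.313, 'grip_force': 31.463}
axial 206.1829170563226 lateral(y,x) 1.0882832374628622 0.49961976655321055 ang 0.48090020110616966
[195, 346] [array([179.48717949, 359.93846154]), array([180.04913295, 276.21387283])]
cap [560.32   8.47 217.96   0.73   3.13] tilt,head [ 41.7 179.3] rms 0.37 axial 5.43894498091107 lat y,x 0.06513417405404551 0.6432473075910164 ang 5.995349974979498
turn [34.76, -10.7, 33.11] shift [-0.3519, 0.0146, 0.0824]
```

View pics/home.png

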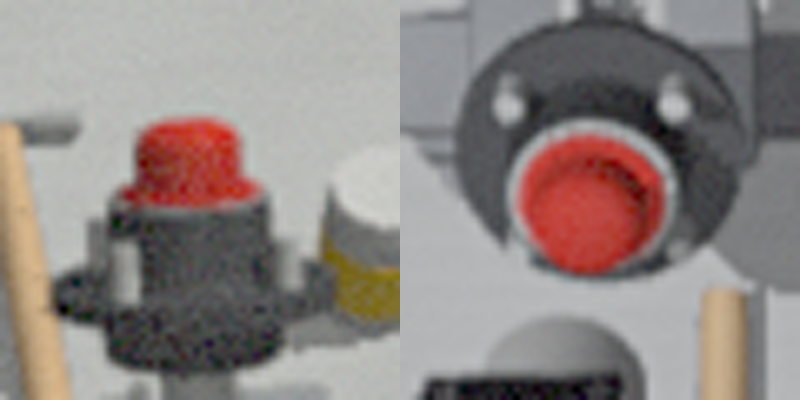

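The cap is flush on the hub face: measured axial 5.4 mm against 5.5 nominal, centred. Now return the driver.

move_arm([
  [[34.76, -10.7, 33.11], [-0.3519, 0.0146, 0.0824], -1],
  [[34.76, -10.7, 33.11], [-0.3519, 0.0146, 0.0824], -1],
  [[34.76, -10.7, 33.11], [-0.3519, 0.0146, 0.0824], -1],
  [[34.76, -10.7, 33.11], [-0.3519, 0.0146, 0.0824], -1],
  [[34.76, -10.7, 33.11], [-0.3519, 0.0146, 0.0824], -1],
])

```text
t: 21.98
eef_pos: [497.7, -298.2, 324.9]
tcp_rot: [-3.136, 0.001, 0.97]
ft_force: [1.3, 0.5, -4.2]
opening: 0.31
grip_force: 31.6
```

move_arm([
  [[0, 0, 0], [0, 0, 0], -1],
  [[0, 0, 0], [0, 0, 0], -1],
])

```text
t: 22.22
eef_pos: [496.8, -295.8, 325.6]
tcp_rot: [-3.138, -0.001, 0.973]
ft_force: [0.6, 0.0, -5.6]
opening: 0.313
grip_force: 31.4
```

```bash
python3 - <<'E'
from h import *
D=[490,-344];st()
goto([D[0],D[1],130],Rtool([0,0,-1],[D[0],D[1],0]))
E
```

```text
{'t': 22.225, 'joints': [-0.651, 0.333, 1.515, 0.0, 1.297, -0.054], 'eef_pos': [496.75, -295.751, 325.604], 'tcp_rot': [-3.138, -0.001, 0.973], 'ft_force': [0.572, 0.04, -5.647], 'opening': 0.313, 'grip_force': 31.437}
turn [-0.19, -0.03, 0.81] shift [-0.0438, 0.0222, 0.1955]
```

move_arm([
  [[0, 0, 0], [-0.0438, 0.0222, 0.03], -1],
  [[-0.2, 0, 0], [-0.0438, 0.0222, 0.09], -1],
  [[-0.2, 0, 0], [-0.0438, 0.0222, 0.15], -1],
  [[-0.2, 0, 0], [-0.0438, 0.0222, 0.1955], -1],
  [[-0.2, 0, 0], [-0.0438, 0.0222, 0.1955], -1],
])

```text
t: 22.85
eef_pos: [489.2, -342.4, 130.3]
tcp_rot: [-3.14, -0.001, 0.974]
ft_force: [-0.2, 0.1, -3.9]
opening: 0.313
grip_force: 31.6
```

move_arm([
  [[0, 0, 0], [0, 0, 0.04], -1],
  [[0, 0, 0], [0, 0, 0.065], -1],
  [[0, 0, 0], [0, 0, 0.065], -1],
])

```text
t: 23.22
eef_pos: [490.7, -344.2, 68.5]
tcp_rot: [3.138, 0.0, 0.974]
ft_force: [0.4, 0.1, -4.2]
opening: 0.313
grip_force: 31.5
```

```bash
python3 - <<'E'
from h import *
st();s=readout.state();goto([*s['eef_pos'][:2],49.8],Rtool([0,0,-1],R.from_euler('xyz',s['tcp_rot']).as_matrix()[:,1]))
E
```

```text
{'t': 23.225, 'joints': [-0.722, 0.631, 1.761, 0.0, 0.746, -0.125], 'eef_pos': [490.709, -344.21, 68.47], 'tcp_rot': [3.138, 0.0, 0.974], 'ft_force': [0.368, 0.142, -4.244], 'opening': 0.313, 'grip_force': 31.482}
turn [0.2, 0.01, -0.0] shift [0.0, -0.0001, 0.0187]
```

move_arm([
  [[0.1, 0, 0], [0, 0, 0.008], -1],
  [[0.1, 0, 0], [0, 0, 0.014], -1],
  [[0.1, 0, 0], [0, 0, 0.0155], -1],
  [[0.1, 0, 0], [0, 0, 0.0155], -1],
])

```text
t: 23.72
eef_pos: [490.3, -344.6, 52.1]
tcp_rot: [3.14, 0.0, 0.973]
ft_force: [0.4, 0.3, -4.5]
opening: 0.313
grip_force: 31.5
```

```bash
python3 - <<'E'
from h import *
st()
E
```

```text
{'t': 23.725, 'joints': [-0.723, 0.655, 1.769, 0.0, 0.716, -0.125], 'eef_pos': [490.307, -344.617, 52.136], 'tcp_rot': [3.14, 0.0, 0.973], 'ft_force': [0.363, 0.279, -4.465], 'opening': 0.313, 'grip_force': 31.466}
```

move_arm([
  [[0, 0, 0], [0, 0, 0.001], -1],
  [[0, 0, 0], [0, 0, 0.002], -1],
  [[0, 0, 0], [0, 0, 0.0027], -1],
  [[0, 0, 0], [0, 0, 0.0027], -1],
])

```text
t: 24.22
eef_pos: [490.3, -344.5, 49.4]
tcp_rot: [3.14, 0.0, 0.973]
ft_force: [-0.0, 0.3, -1.8]
opening: 0.314
grip_force: 31.6
```

```bash
python3 - <<'E'
from h import *
st()
E
```

```text
{'t': 24.225, 'joints': [-0.723, 0.659, 1.771, -0.0, 0.71, -0.125], 'eef_pos': [490.292, -344.545, 49.368], 'tcp_rot': [3.14, 0.0, 0.973], 'ft_force': [-0.034, 0.276, -1.85], 'opening': 0.314, 'grip_force': 31.632}
```

The driver is on the floor, so its weight is being taken up. Release and rise.

move_arm([
  [[0, 0, 0], [0, 0, 0], -1],
  [[0, 0, 0], [0, 0, 0], -0.2],
  [[0, 0, 0], [0, 0, 0], 0.2],
  [[0, 0, 0], [0, 0, 0], 0.6],
  [[0, 0, 0], [0, 0, 0], 1],
])

```text
t: 24.85
eef_pos: [490.4, -344.7, 49.4]
tcp_rot: [3.14, 0.0, 0.973]
ft_force: [0.3, -1.0, 1.3]
opening: 0.657
grip_force: 0.3
```

move_arm([
  [[0, 0, 0], [0, 0, 0], 1],
  [[0, 0, 0], [0, 0, 0], 1],
  [[0, 0, 0], [0, 0, -0.02], 1],
  [[0, 0, 0], [0, 0, -0.06], 1],
  [[0, 0, 0], [0, 0, -0.12], 1],
])

```text
t: 25.48
eef_pos: [489.5, -344.0, 169.2]
tcp_rot: [-3.14, -0.0, 0.973]
ft_force: [0.0, -0.1, 0.6]
opening: 1.002
grip_force: 0.0
```

move_arm([
  [[0, 0, 0], [0, 0, -0.05], 1],
  [[0, 0, 0], [0, 0.0, -0.1], 1],
  [[0, 0, 0], [0, 0, -0.1], 1],
  [[0, 0, 0], [0, 0, -0.1], 1],
])

```text
t: 25.98
eef_pos: [489.7, -344.0, 268.4]
tcp_rot: [3.141, 0.0, 0.973]
ft_force: [-0.1, -0.8, -0.2]
opening: 1.004
grip_force: 0.0
```

```bash
python3 - <<'E'
from h import *
from capfit import capfit
st();S=cam('scene');T=cam('top');capfit(S,T)
m=eyes.cut_out(S,'driver_c')[0];print(m['score'],fitrev([(33,5),(33,49),(15,49),(15,113)],[(S,m['mask'])],[490,-344]))
cv2.imwrite('pics/end.png',cv2.resize(S['img'][150:310,200:480,::-1],None,fx=2.85,fy=2.85,interpolation=cv2.INTER_CUBIC))
E
```

```text
{'t': 25.975, 'joints': [-0.723, 0.404, 1.556, -0.0, 1.181, -0.125], 'eef_pos': [489.677, -344.041, 268.414], 'tcp_rot': [3.141, 0.0, 0.973], 'ft_force': [-0.086, -0.848, -0.164], 'opening': 1.004, 'grip_force': 0.0}
[194, 343] [array([179.51030928, 359.9742268 ]), array([180.06705539, 276.28571429])]
cap [560.58   8.38 218.1    0.75   3.1 ] tilt,head [ 43.  177.7] rms 0.37 axial 5.4068656822238665 lat y,x 0.3591947567916038 0.5542223724456291 ang 7.475886950188567
0.61 (array([ 486.69524656, -344.2964693 ]), array([-0.5,  0.5, -0.4,  0.4]))
```

View pics/end.png

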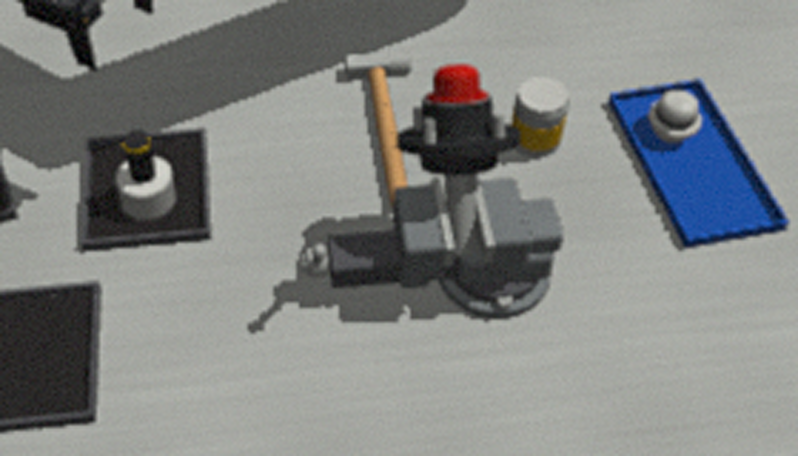

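The final view shows the cap flush in the hub and the driver upright in its tray (crop ~145,190). The old cap, tin and hammer have not moved.

```bash
python3 -c "
from h import *
print(env.job_done())"
```

```text
the job is handed in; nothing more can be done
None
```

I handed the job in with the red cap seated flush in the hub by the driver and the driver standing upright in its black tray. The old cap, grease tin, hammer and hub look undisturbed in the last picture, and no verdict came back.

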